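# Hook the last roll of tape out of a deep bay

### The arm

A 6-joint arm with a two-finger parallel gripper is mounted at the origin on the work surface. World frame = base frame: x ahead of the robot, y to its left, z up, the work surface at z = 0. Lengths are in m, angles in degrees, forces in N, time in s.
With the tool pointing down it reaches from about 0.225 to 0.725 m from the base axis. Payload 3.1 kg.
Tool frame: the origin (TCP) lies between the finger pads; the fingertips stand 14 mm ahead of it and the grasp point (between the pads) lies 5 mm behind it; z points along the fingers, y is the line along which they close (so a half turn about z gives the same grasp; the last joint's range is limited). The gripper opens to 85 mm and grips with 20 to 120 N. Pads are 22 mm wide; open, the fingers measure 114 mm over their backs; the gripper's body (76 mm by 85 mm) begins 54 mm behind the grasp point. The pads swing forward as they close: fully open they stand 13 mm farther back than shut.
Start: joints at [-74.76, 2.75, 5.684, 92.934, 0, 82.678], TCP at [0.201, -0.485, 0.21] pointing down, gripper open.
Joint ranges: [-166.93, 166.93], [-56.73, 111.36], [-69.38, 81.34], [-121.58, 131.49], [-85.45, 84.26], [-180, 180]. Speed limits (degrees/s): [159.86, 159.86, 180, 180, 180, 180].

### API

Orientations are given as a 3x3 rotation matrix whose columns are the frame's x, y, z axes.
In Python, from station import arm, viewer gives the robot as it stands.
- The arm moves only by the tool move_arm, never from a script. Its argument "moves" is a list of rows, each a list of 2 entries, a list of its own where there are three numbers: the shift along the tool's x, y, z in mm, then the turn about the tool's z in degrees. A call has 1 to 12 rows; each row shifts and turns the commanded pose from where the row before left it, along the tool's axes as they then stand; what a row does not reach is not made up. A row lasts 1/10 s, in which the tool goes at most 50 mm and 8.59 degrees, less where a joint would pass 70% of its speed; a pose out of reach is approached as far as the arm can. A call is refused whole if a number of a shift passes 50 or a number of a turn 8.59, either way. A call with a gripper value outside its range is refused whole. "gripper" is the opening, from 0 (shut) to 1 (fully open), set as the call begins (left out, the last holds). The fingers move at their own pace and stop on an object; "grip_force" is the grip in N (left out, the last holds). Time passes only in rows, so rows that do not move let the fingers close. It gives the time, the measured TCP pose, the force, the opening and the grip force at its end, in the units of the state.
- arm.get_state(): the state, without advancing time (a new reading comes with each control period).
- viewer.camera(name): name is "scene" or "side" or "wrist"; returns a dict with "frame" (480x640x3 uint8, blue, green, red), "range_z" (480x640 float32, m along the optical axis (not along the pixel's ray), 0 where there is no reading), "fx", "fy", "cx", "cy" (pixels), "R" (3x3) and "t" (3): a world point X has camera coordinates R X + t; the wrist camera has in their place "tool_from_camera" (4x4, takes a point from camera to tool coordinates, whose origin is the TCP and whose axes are the flange's). Camera axes: x right, y down, z forward; pixel columns grow to the right and rows downward; lengths in m; the calibration is good to about 2 mm. A picture is of the moment at which its call begins: read the wrist's pose just before it.
- arm.sign_off(): hands the job in; it is judged then, once.
The state is a dict: "time_s": time; "q": joint angles; "joint_vel": joint speeds; "effort": joint torques, N m; "position": TCP position; "tool_rot": TCP orientation; "force": force on the tool from outside, world axes, zero at the start; "moment": the same for the moment, N m; "opening": opening from 0.0 (shut) to 1.0 (fully open); "gripper_force": force on a finger pad.
Only numpy, scipy, OpenCV 4.12 (cv2) and the standard library are available. Lean on these libraries where they do the work, as an engineer would, in place of code of your own. Each camera call takes 0.05 s, during which the arm holds its last target. There are 200 camera calls.

### The job

The tape dispenser is empty and the last roll of packing tape lies deep in one bay of the blue wire-topped rack. Lift the red-handled puller off its two J-hooks, reach in with it, drop its hook into the roll's core and draw the roll right out of the bay, leaving it flat on the bench close in front of the rack; do not handle the roll with the fingers. Then hang the puller back on the two J-hooks as it was, and leave the carton in the other bay and the dispenser where they are.

Things in the scene. Friction and masses are not known exactly. Their poses are not given: they have to be found in the camera images.
- rack: Fixed blue steel bench rack, 286 deep x 270 wide x 155 mm high, with two bays side by side, 6 mm walls, closed back, roof of steel wires 26 mm apart. Its underside is open: the bench is the bays' floor. Origin: on the bench, middle of the front (mouth) edge. +x runs straight into the bays, y across them, z up. Two white ticket plates on the front wire reach 166 mm above the bench.
- bay_a (a point): Middle of one bay's mouth, on the bench (y = +66 mm in the rack's frame). Each bay is 126 mm wide, 280 mm deep and 145 mm high inside, running along the rack's +x; axes as the rack's.
- bay_b (a point): Middle of the other bay's mouth, on the bench (y = -66 mm in the rack's frame). Same size.
- roll: Loose roll of amber brown packing tape lying flat on the bench deep in one of the two bays (which one varies), 105 mm outside diameter, open cardboard core of 76 mm inside diameter right through, 48 mm high, about 0.2 kg. Origin: centre of its underside, on the bench; z along its axis, up.
- puller: Hooked puller, 0.22 kg: red handle (100 long x 24 wide x 28 mm high, black collar at each end) on a 10 mm square steel bar. Origin: handle's centre, on the bar's axis. +x runs along the bar to the hook, z up as it hangs. Bar from x = -105 to +270 mm, where a 10 mm round finger turns straight down, ending 48 mm below the axis. Balances about 20 mm ahead of the origin. Starts level in the J-hooks.
- hook_tip (a point): The lower end of the puller's down-turned hook finger: x = +270, z = -48 mm in the puller's frame.
- rail: Fixed dark steel tool rail on two posts, 340 mm long, top 165 mm above the bench, with two 8 mm wire J-hooks reaching out of its front. Origin: on the bench, below the middle of its front face. -x points out of the front, y along the rail, z up. The puller hangs with its bar across both J-hooks: its origin at about x = -60, y = 0, z = +139 mm here, its hook end to +y, its hook finger down.
- seat_a (a point): Top of one J-hook's level seat, where the puller's bar rests: x = -60, y = -75, z = +134 mm in the rail's frame; axes as the rail's. Both J-hooks slope down from the rail to a seat that is level from x = -45 to -75 mm (rail frame), then turn up to a tip at x = -83 mm, 172 mm above the bench.
- seat_b (a point): The same point of the other J-hook's seat: y = +75 mm in the rail's frame. The puller's handle hangs midway between the two seats.
- carton: Loose bystander: small brown taped carton 100 x 100 x 75 mm, 0.35 kg, in the bay that the roll is not in. Origin: centre of its underside.
- dispenser: Loose bystander: empty red and black hand tape dispenser lying on its side on the bench, about 160 x 140 x 58 mm. Origin: under its grey hub, on the bench.
Things that resemble listed ones, but are neither listed nor needed, are in the scene too. Leave any pink look-alike of the roll alone.

How it is judged (in metres and radians):
On the way, in this order (a step that is already met when the one before it is completed fails the run):
1. the puller is held in the gripper, lifted off and clear of the J-hooks (contact force between the fingers and puller above 1 N and contact force between rail and puller below 0.1 N and (x of puller in the frame of rail below -0.1 m or z of puller in the frame of rail above 0.178 m)), for 0.1 s.
2. the puller, held, has its hook down inside the roll's core while the roll is still deep in the bay (contact force between the fingers and puller above 1 N and horizontal distance between hook_tip and roll below 0.042 m and height (world z) of hook_tip below 0.042 m and x of roll in the frame of rack above 0.1 m), for 0.1 s.
3. the roll has been drawn right out of the bay with the hook still in its core (contact force between the fingers and puller above 1 N and horizontal distance between hook_tip and roll below 0.045 m and height (world z) of hook_tip below 0.048 m and x of roll in the frame of rack below -0.05 m), for 0.1 s.
At the end, for the whole second after the job is handed in: Roll flat and still on the bench, its centre at least 50 mm in front of the bay mouth and within 300 mm of the mouth edge's middle. Puller released, at rest on both J-hook seats as it was: handle between the hooks (within 30 mm of centred), hook end to the rail's +y, finger down (x of roll in the frame of rack below -0.05 m and horizontal distance between roll and rack below 0.3 m and angle between roll's own z axis and vertical below 0.1 rad and height (world z) of roll below 0.006 m and linear speed of each of roll, puller below 0.02 m/s and x of puller in the frame of rail between -0.085 and -0.035 m and y of puller in the frame of rail between -0.03 and 0.03 m and z of puller in the frame of rail between 0.132 and 0.146 m and y of hook_tip in the frame of rail above 0.2 m and angle between puller's own z axis and vertical below 0.25 rad and contact force between puller and rail above 0.5 N); the robot touches nothing.
It fails at once if the carton in the other bay is moved by more than 20 mm (distance of carton from where it was at the start of the episode above 0.02 m).
It fails at once if the dispenser is moved by more than 20 mm (distance of dispenser from where it was at the start of the episode above 0.02 m).
It fails at once if the fingers handle the roll (contact force between the fingers and roll above 2 N).
It fails at once if the roll is tipped over (angle between roll's own z axis and vertical above 0.6 rad).
It also fails if it takes over 54 s, if anything falls off the work surface, if the arm or the gripper's body presses on something with over 40 N, if the wrist force passes 120 N, or if a joint passes its speed limit or range.

## Working session

There is one attempt and no reset: what is moved stays moved. The work goes in short steps, Python scripts to look and compute and a tool call to move; the robot and the scene stay as the last step left them, time stands still between calls to the robot, and variables do not carry over. Pictures are saved under pics/ and viewed, at most 10 in all, crops included, and the job is handed in when it is done.

Besides the shell and the picture viewer there is one more tool, called after "Call:" as a command line: name --argument value ..., lists and objects as JSON in quotes. move_arm: Moves the arm, as the interface text tells. Its arguments: {"type":"object","properties":{"moves":{"type":"array"},"gripper":{"type":"number"},"grip_force":{"type":"number"}},"required":["moves"]}

```bash
mkdir -p pics; cat > h.py <<'E'
import numpy as np,cv2,json
from station import arm,viewer
def grab(n):
    s=arm.get_state(); c=viewer.camera(n)
    if n=="wrist":
        T=np.eye(4);T[:3,:3]=s["tool_rot"];T[:3,3]=s["position"]
        M=T@np.array(c["tool_from_camera"]); R=M[:3,:3].T; t=-R@M[:3,3]
    else: R=np.array(c["R"]);t=np.array(c["t"])
    return dict(f=c["frame"],z=c["range_z"],K=(c["fx"],c["fy"],c["cx"],c["cy"]),R=R,t=t)
def cloud(c):
    fx,fy,cx,cy=c["K"];v,u=np.mgrid[:480,:640];z=c["z"]
    P=np.stack([(u-cx)/fx*z,(v-cy)/fy*z,z],-1)
    return (P-c["t"])@c["R"]
def save(c,n): cv2.imwrite(f"pics/{n}.png",c["f"]); np.savez(f"pics/{n}.npz",P=cloud(c),**{k:c[k] for k in("f","z","K","R","t")})
E
python3 - <<'E'
from h import *
for n in("scene","side"):
    c=grab(n);save(c,n+"0");print(n,c["R"].round(3).tolist(),c["t"],c["K"],-c["R"].T@c["t"],(c["z"]>0).mean())
a=cv2.imread("pics/scene0.png");b=cv2.imread("pics/side0.png")
E
```

```text
scene [[-0.749, 0.663, -0.011], [0.574, 0.64, -0.511], [-0.332, -0.389, -0.859]] [ 0.4729528  -0.30536759  1.49163854] (474.9487199894388, 474.9487199894388, 315.02187700406705, 240.86495626861193) [1.02404942 0.46240687 1.13111535] 0.996083984375
side [[-0.795, -0.607, 0.012], [-0.46, 0.589, -0.664], [0.396, -0.533, -0.747]] [0.5057758  0.3668695  1.36328927] (609.7893376173889, 609.7893376173889, 315.129988917991, 225.1968393437396) [0.03111162 0.8182554  1.25636388] 0.9954622395833334
```

View pics/scene0.png

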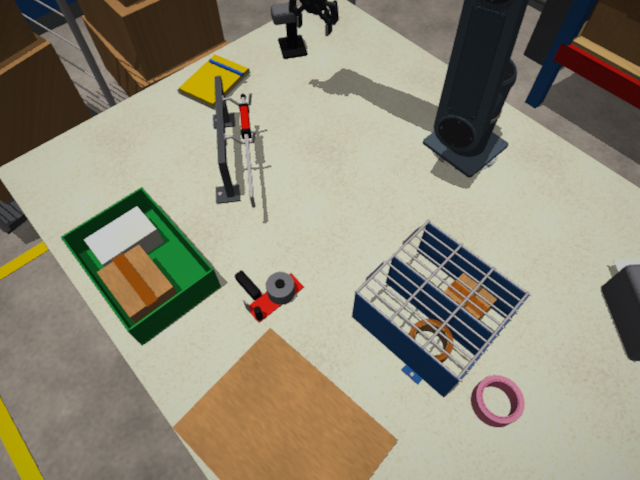

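View pics/side0.png

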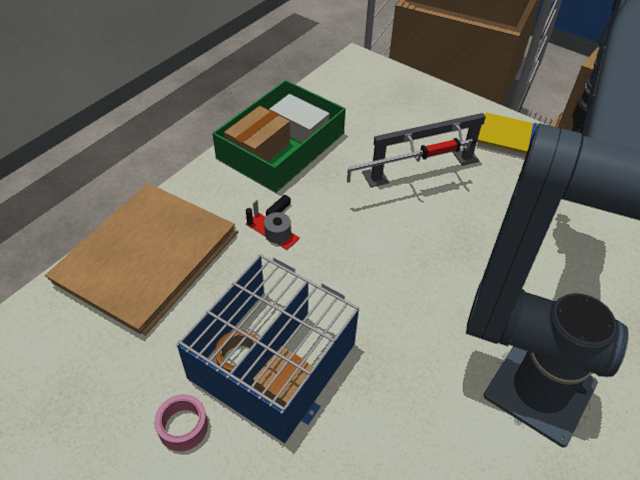

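The scene view shows the rail and puller at (230,140), the dispenser at (275,290), the rack at (440,305) with the roll at (432,340) and the carton at (470,295), and the pink decoy at (497,400). In the side view the ticket plates at (285,265) and (333,292) mark the mouth, and the roll is at (237,350).

```bash
cat > m.py <<'E'
from h import *
S={}
def rect(p): 
    r=cv2.minAreaRect(p[:,:2].astype(np.float32)*1000);return r,cv2.boxPoints(r).round(0).tolist()
for n in("scene0","side0"):
    d=np.load(f"pics/{n}.npz");P=d["P"];hsv=cv2.cvtColor(d["f"],cv2.COLOR_BGR2HSV);H,Sa,V=[hsv[...,i].astype(int) for i in range(3)]
    x,y,z=P[...,0],P[...,1],P[...,2];ok=d["z"]>0
    def big(m):
        k,l,st,_=cv2.connectedComponentsWithStats(m.astype(np.uint8));i=1+np.argmax(st[1:,4]);return l==i
    print("==",n,"bench z",np.median(z[ok&(abs(z)<.02)]))
    win=(abs(np.indices((480,640))[1]-(440 if n=="scene0" else 270))<100)&(abs(np.indices((480,640))[0]-(310 if n=="scene0" else 350))<100)
    blue=win&ok&(H>100)&(H<125)&(Sa>120)&(z>.02)&(z<.17)
    print("blue rect",rect(P[blue]),z[blue].max())
    top=win&ok&(z>.14)&(z<.175);print("roof rect",rect(P[top]))
    tick=win&ok&(z>.158)&(z<.175);print("tick",tick.sum(),P[tick].mean(0) if tick.any() else 0,rect(P[tick]) if tick.sum()>5 else 0)
    br=win&ok&(H>5)&(H<22)&(Sa>90)&(z>.005)&(z<.1)
    k,l,st,_=cv2.connectedComponentsWithStats(cv2.dilate(br.astype(np.uint8),np.ones((5,5))))
    for i in range(1,k):
        q=br&(l==i)
        if q.sum()>80: print("brown",st[i].tolist(),P[q].mean(0).round(3),"zmax",np.percentile(z[q],95).round(3),rect(P[q&(z>np.percentile(z[q],95)-.01)]))
    red=ok&((H<6)|(H>174))&(Sa>150)&(V>70)&(z>.1)&(z<.2)&(y<0.1);red=big(red)
    print("red",red.sum(),P[red].mean(0),np.percentile(P[red],[2,98],axis=0).round(3).tolist(),rect(P[red]))
    c=P[red].mean(0)
    near=ok&(np.hypot(x-c[0],y-c[1])<.4)
    rail=near&(V<90)&(Sa<90)&(z>.145)&(z<.17);rail=big(rail)
    print("rail",rail.sum(),rect(P[rail]),np.percentile(z[rail],[5,50,95]))
    bar=near&(V>100)&(Sa<60)&(z>.125)&(z<.15)
    print("bar",bar.sum(),rect(P[bar]),np.percentile(z[bar],[5,50,95]))
    dp=ok&(z>.01)&(z<.08)&(abs(np.indices((480,640))[1]-272)<45)&(abs(np.indices((480,640))[0]-(292 if n=="scene0" else 220))<40)
    print("disp",rect(P[big(dp)]))
E
python3 m.py
```

```text
== scene0 bench z 0.0006626737112327861
blue rect (((522.4327392578125, 311.0898132324219), (270.4213562011719, 284.0909423828125), 4.090633869171143), [[377.0, 443.0], [398.0, 160.0], [667.0, 179.0], [647.0, 462.0]]) 0.14967209540124826
roof rect (((521.3839111328125, 310.1729736328125), (272.3710021972656, 291.8018493652344), 4.285373210906982), [[375.0, 445.0], [396.0, 155.0], [668.0, 175.0], [646.0, 466.0]])
tick 145 [0.53108645 0.23558437 0.16140785] (((521.8212890625, 307.201416015625), (261.9705810546875, 285.4306335449219), 4.1288862228393555), [[381.0, 440.0], [401.0, 155.0], [663.0, 174.0], [642.0, 459.0]])
brown [442, 271, 57, 50, 1614] [0.439 0.349 0.075] zmax 0.079 (((438.3732604980469, 347.7581481933594), (78.63973236083984, 100.88819122314453), 3.128847360610962), [[396.0, 396.0], [402.0, 295.0], [480.0, 300.0], [475.0, 400.0]])
brown [407, 317, 48, 47, 1119] [0.564 0.355 0.042] zmax 0.052 (((568.923095703125, 355.40362548828125), (77.10237121582031, 102.31859588623047), 3.987867832183838), [[527.0, 404.0], [534.0, 302.0], [611.0, 307.0], [604.0, 409.0]])
brown [339, 3
[... 2579 characters left out ...]
25), 61.21151351928711), [[483.0, -456.0], [512.0, -471.0], [561.0, -382.0], [532.0, -366.0]])
rail 992 (((571.2816772460938, -450.6187744140625), (339.6109619140625, 47.02744674682617), 55.97933578491211), [[457.0, -578.0], [496.0, -605.0], [686.0, -323.0], [647.0, -297.0]]) [0.14686935 0.16095307 0.16682998]
bar 370 (((584.035888671875, -366.1045837402344), (393.2821044921875, 92.03268432617188), 55.103939056396484), [[434.0, -501.0], [509.0, -554.0], [734.0, -231.0], [659.0, -178.0]]) [0.13088498 0.14102312 0.14707943]
disp (((779.4828491210938, -17.7005615234375), (71.08429718017578, 161.43832397460938), 40.13175582885742), [[700.0, 21.0], [804.0, -102.0], [859.0, -57.0], [755.0, 67.0]])
```

```bash
cat > g.py <<'E'
from h import *
import sys
def goto(tx,ty,tz,ydir=None):
    """tool-frame shift (mm) + turn (deg) to reach a TCP with tool y line along angle ydir"""
    s=arm.get_state();R=np.array(s["tool_rot"]);p=np.array(s["position"])
    d=R.T@(np.array([tx,ty,tz])-p)*1000
    print("t",s["time_s"],"p",p.round(4),"q",np.round(s["q"],1),"F",np.round(s["force"],1),"op",round(s["opening"],3))
    print("shift mm",d.round(1))
    yaw=np.degrees(np.arctan2(R[1,1],R[0,1]));print("tool y angle",round(yaw,2),"z",R[:,2].round(3))
    if ydir is not None:
        w=(ydir-yaw+90)%180-90; print("turn about tool z",round(-w,2),"or",round(-w+180*np.sign(w),2))
if __name__=="__main__": goto(*map(float,sys.argv[1:]))
E
python3 g.py .5235 -.418 .134 145.8
```

```text
t 0.1 p [ 0.2013 -0.4843  0.2085] q [-74.8   2.8   5.6  92.9   0.   82.7] F [0.4 0.  0.5] op 0.998
shift mm [323.   62.6  74.5]
tool y angle -67.44 z [-0.001  0.002 -1.   ]
turn about tool z -33.24 or 146.76
```

Call:
move_arm --moves '[[[27,5,0],0],[[27,5,0],0],[[27,5,0],0],[[27,5,0],0],[[27,5,0],0],[[27,5,0],0],[[27,5,0],0],[[27,5,0],0],[[27,6,0],0],[[27,6,0],0],[[27,6,0],0],[[26,3,0],0]]' --gripper 0.6 --grip_force 80

```text
time_s: 1.3
position: [0.524, -0.4168, 0.2084]
tool_rot: [[0.923, 0.384, -0.001], [0.384, -0.923, 0.001], [-0.001, -0.001, -1.0]]
force: [0.2, 0.8, 0.7]
opening: 0.603
gripper_force: 0.0
```

Call:
move_arm --moves '[[[0,0,0],-8.3],[[0,0,0],-8.3],[[0,0,0],-8.3],[[0,0,0],-8.3],[[0,0,0],0],[[0,0,0],0]]'

```text
time_s: 1.9
position: [0.5229, -0.417, 0.2089]
tool_rot: [[0.565, 0.825, -0.001], [0.825, -0.565, 0.001], [0.0, -0.001, -1.0]]
force: [-0.1, -0.3, 0.4]
opening: 0.598
gripper_force: 0.0
```

```bash
python3 - <<'E'
from h import *
c=grab("wrist");save(c,"w1")
P=cloud(c);hsv=cv2.cvtColor(c["f"],cv2.COLOR_BGR2HSV).astype(int)
red=((hsv[...,0]<6)|(hsv[...,0]>174))&(hsv[...,1]>130)&(hsv[...,2]>60)&(P[...,2]>.1)
k,l,st,_=cv2.connectedComponentsWithStats(red.astype(np.uint8));print(st[st[:,4]>200])
i=1+np.argmax(st[1:,4]);q=P[l==i];t=q[q[:,2]>q[:,2].max()-.02]
r=cv2.minAreaRect((t[:,:2]*1000).astype(np.float32));print(r,cv2.boxPoints(r).round().tolist(),np.percentile(q[:,2],[2,50,98]))
from g import goto;goto(.5235,-.418,.134,145.8)
E
```

```text
[[     0      0    640    480 302850]
 [   306    194     36    129   4350]]
((562.0387573242188, -363.20233154296875), (0.0, 0.0), 0.0) [[562.0, -363.0], [562.0, -363.0], [562.0, -363.0], [562.0, -363.0]] [0.1504056  0.15335131 0.15496604]
t 1.95 p [ 0.523  -0.4171  0.2091] q [-44.3  25.8  33.1  97.3   0.   80.1] F [-0.8 -0.6  0.2] op 0.602
shift mm [-0.5  1.  75.1]
tool y angle -34.39 z [-0.001  0.001 -1.   ]
turn about tool z -0.19 or 179.81
```

View pics/w1.png

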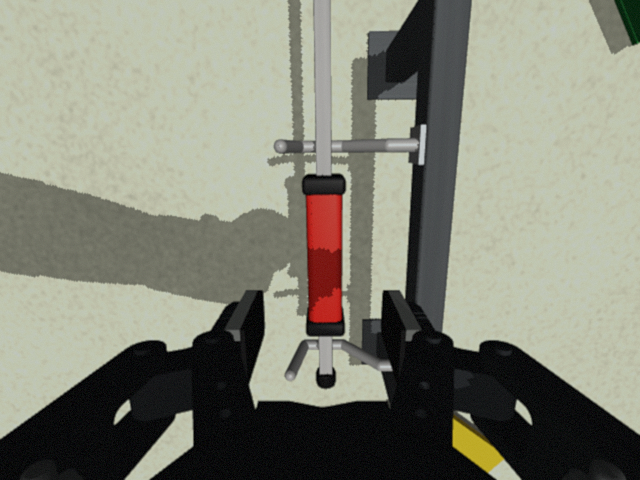

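The handle (324,255) lies centred between the fingers (centre column ~323) and parallel to the tool x axis. Now I check its position along the bar.

```bash
python3 - <<'E'
from h import *
d=np.load("pics/w1.npz");P=d["P"];hsv=cv2.cvtColor(d["f"],cv2.COLOR_BGR2HSV).astype(int)
red=((hsv[...,0]<6)|(hsv[...,0]>174))&(hsv[...,1]>130)&(hsv[...,2]>60)&(abs(P[...,2]-.152)<.008)
r=cv2.minAreaRect((P[red][:,:2]*1000).astype(np.float32));print(r)
E
python3 g.py .5235 -.418 .134 145.8
```

```text
((522.0167846679688, -423.2722473144531), (90.27294158935547, 22.912519454956055), 56.47822570800781)
t 1.95 p [ 0.523  -0.4171  0.2091] q [-44.3  25.8  33.1  97.3   0.   80.1] F [-0.8 -0.6  0.2] op 0.602
shift mm [-0.5  1.  75.1]
tool y angle -34.39 z [-0.001  0.001 -1.   ]
turn about tool z -0.19 or 179.81
```

Call:
move_arm --moves '[[[-3,1,15],0],[[0,0,15],0],[[0,0,15],0],[[0,0,15],0],[[0,0,15],0],[[0,0,0],0]]'

```text
time_s: 2.55
position: [0.5208, -0.4189, 0.1313]
tool_rot: [[0.564, 0.826, -0.004], [0.826, -0.564, 0.004], [0.001, -0.006, -1.0]]
force: [-0.3, 0.6, -0.0]
opening: 0.602
gripper_force: 0.0
```

Call:
move_arm --moves '[[[0,0,0],0],[[0,0,0],0],[[0,0,0],0],[[0,0,0],0],[[0,0,0],0],[[0,0,0],0],[[0,0,0],0]]' --gripper 0

```text
time_s: 3.25
position: [0.5223, -0.4203, 0.1347]
tool_rot: [[0.563, 0.827, 0.0], [0.827, -0.563, -0.0], [-0.0, 0.0, -1.0]]
force: [-0.8, -0.2, 0.6]
opening: -0.001
gripper_force: 0.0
```

Call:
move_arm --moves '[[[0,0,-10],0],[[0,0,-15],0],[[0,0,-15],0],[[0,0,-15],0],[[0,0,-10],0],[[0,0,0],0],[[0,0,0],0]]'

```text
time_s: 3.95
position: [0.5224, -0.4204, 0.1997]
tool_rot: [[0.563, 0.827, 0.0], [0.827, -0.563, -0.0], [-0.0, 0.0, -1.0]]
force: [-0.4, -0.1, -0.2]
opening: 0.002
gripper_force: 0.0
```

```bash
python3 - <<'E'
from h import *
from g import goto
goto(.623,-.150,.199,4.1)
c=grab("scene");save(c,"s2");c=grab("side");save(c,"d2")
cv2.imwrite("pics/sd2.png",np.hstack([cv2.imread("pics/s2.png")[60:260,150:500],cv2.imread("pics/d2.png")[60:260,300:600]]))
E
```

```text
t 3.95 p [ 0.5224 -0.4204  0.1997] q [-44.6  25.7  31.9  96.1   0.   79.7] F [-0.4 -0.1 -0.2] op 0.002
shift mm [280.1 -68.9   0.7]
tool y angle -34.24 z [ 0. -0. -1.]
turn about tool z -38.34 or 141.66
```

View pics/sd2.png

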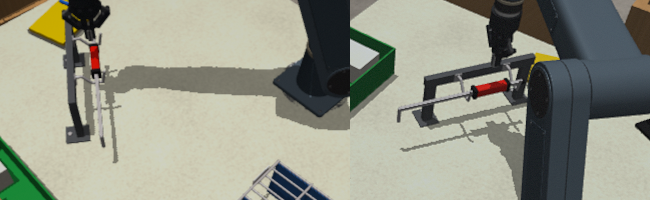

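The gripper shut fully without taking hold: the handle is still at its original pixels in the side crop. I check with the wrist view.

```bash
python3 - <<'E'
from h import *
s=arm.get_state();print(s["position"],s["opening"],s["gripper_force"])
c=viewer.camera("wrist");print(np.round(c["tool_from_camera"],3))
c=grab("wrist");save(c,"w3")
for n in("scene0","s2","side0","d2","w1","w3"):
    d=np.load(f"pics/{n}.npz");P=d["P"];hsv=cv2.cvtColor(d["f"],cv2.COLOR_BGR2HSV).astype(int)
    red=((hsv[...,0]<6)|(hsv[...,0]>174))&(hsv[...,1]>130)&(hsv[...,2]>60)&(np.hypot(P[...,0]-.524,P[...,1]+.42)<.1)&(P[...,2]>.1)
    print(n,red.sum(),P[red].mean(0).round(3),P[red].max(0).round(3),P[red].min(0).round(3))
E
```

```text
[ 0.52189912 -0.41993488  0.19845615] 8.301470925535116e-05 0.0
[[ 0.    -0.964 -0.267  0.067]
 [ 1.     0.     0.     0.002]
 [ 0.    -0.267  0.964 -0.165]
 [ 0.     0.     0.     1.   ]]
scene0 188 [ 0.525 -0.421  0.153] [ 0.56  -0.377  0.16 ] [ 0.491 -0.465  0.147]
s2 185 [ 0.525 -0.42   0.153] [ 0.56  -0.377  0.159] [ 0.492 -0.467  0.145]
side0 315 [ 0.518 -0.416  0.147] [ 0.555 -0.373  0.16 ] [ 0.49  -0.465  0.128]
d2 314 [ 0.518 -0.416  0.147] [ 0.554 -0.37   0.157] [ 0.49  -0.463  0.13 ]
w1 4350 [ 0.524 -0.421  0.154] [ 0.562 -0.363  0.374] [ 0.488 -0.466  0.149]
w3 3484 [ 0.531 -0.411  0.154] [ 0.561 -0.366  0.363] [ 0.504 -0.451  0.148]
```

View pics/w3.png

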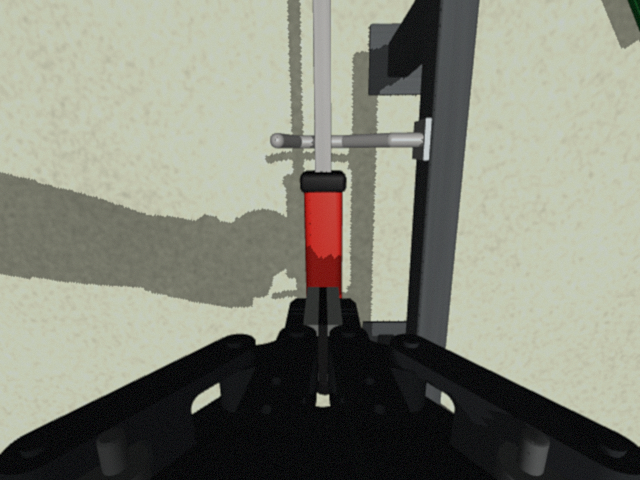

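```bash
python3 - <<'E'
from h import *
for n in("w1","w3"):
    d=np.load(f"pics/{n}.npz");P=d["P"]
    for u in (250,300,312,323,334,345,395):
        print(n,u,[(v,P[v,u].round(3).tolist()) for v in (292,305,315,330,350,370)])
E
python3 g.py .5225 -.421 .134
```

```text
w1 250 [(292, [0.505, -0.393, 0.241]), (305, [0.507, -0.395, 0.253]), (315, [0.509, -0.395, 0.262]), (330, [0.506, -0.4, 0.263]), (350, [0.502, -0.405, 0.266]), (370, [0.498, -0.411, 0.267])]
w1 300 [(292, [0.45, -0.48, 0.001]), (305, [0.441, -0.493, 0.0]), (315, [0.433, -0.504, 0.0]), (330, [0.422, -0.519, 0.002]), (350, [0.467, -0.472, 0.146]), (370, [0.39, -0.565, -0.0])]
w1 312 [(292, [0.503, -0.437, 0.154]), (305, [0.497, -0.445, 0.153]), (315, [0.493, -0.451, 0.153]), (330, [0.487, -0.459, 0.156]), (350, [0.419, -0.549, 0.002]), (370, [0.402, -0.573, 0.0])]
w1 323 [(292, [0.509, -0.441, 0.154]), (305, [0.503, -0.449, 0.153]), (315, [0.499, -0.455, 0.154]), (330, [0.493, -0.464, 0.155]), (350, [0.48, -0.483, 0.144]), (370, [0.471, -0.497, 0.144])]
w1 334 [(292, [0.515, -0.445, 0.153]), (305, [0.51, -0.453, 0.154]), (315, [0.505, -0.46, 0.153]), (330, [0.5, -0.468, 0.156]), (350, [0.44, -0.565, 0.001]), (370, [0.476, -0.504, 0.14])]
w1 345 [(292, [0.493, -0.509, 0.001]), (305, [0.484, -0.523, 0.0]), (315, [0.477, -0.533, 0.002]), (330, [0.466, -0.55, 0.0]), (350, [0.492, -0.495, 
[... 1045 characters left out ...]
, -0.415, 0.242]), (315, [0.532, -0.415, 0.252]), (330, [0.532, -0.414, 0.263]), (350, [0.532, -0.414, 0.274]), (370, [0.53, -0.417, 0.28])]
w3 345 [(292, [0.494, -0.507, 0.002]), (305, [0.534, -0.421, 0.235]), (315, [0.534, -0.421, 0.243]), (330, [0.536, -0.415, 0.266]), (350, [0.535, -0.416, 0.274]), (370, [0.536, -0.411, 0.291])]
w3 395 [(292, [0.541, -0.54, -0.001]), (305, [0.532, -0.553, -0.0]), (315, [0.526, -0.564, 0.0]), (330, [0.517, -0.577, 0.006]), (350, [0.547, -0.424, 0.274]), (370, [0.544, -0.429, 0.276])]
t 4.15 p [ 0.5218 -0.4199  0.1983] q [-44.6  25.7  31.7  96.1  -0.   79.7] F [-0.3  0.8 -0.5] op -0.001
shift mm [-0.6  1.3 64.3]
tool y angle -34.24 z [-0.002  0.002 -1.   ]
```

```bash
python3 - <<'E'
from h import *
for n in("s2","d2","w3"):
    d=np.load(f"pics/{n}.npz");P=d["P"];hsv=cv2.cvtColor(d["f"],cv2.COLOR_BGR2HSV).astype(int)
    m=(np.hypot(P[...,0]-.522,P[...,1]+.42)<.04)&(P[...,2]>.17)&(P[...,2]<.4)
    z=np.sort(P[...,2][m]);print(n,m.sum(),z[:8].round(3),np.percentile(z,[5,10]).round(3))
E
```

```text
s2 1255 [0.223 0.226 0.226 0.227 0.227 0.228 0.228 0.228] [0.247 0.267]
d2 1022 [0.218 0.222 0.222 0.223 0.225 0.225 0.226 0.226] [0.242 0.263]
w3 48271 [0.224 0.224 0.224 0.224 0.224 0.225 0.225 0.225] [0.258 0.269]
```

All three views put the fingertips at z≈0.224 while the reported TCP is 0.1985. The real fingertips are about 26 mm behind the reported TCP, not 14 mm ahead, so the grip closed above the handle. I allow for this offset of about 40 mm and go lower, to a reported TCP of about 0.095.

Call:
move_arm --moves '[[[0,0,0],0],[[0,0,0],0],[[0,0,0],0],[[0,0,0],0],[[0,0,15],0],[[0,0,15],0],[[0,0,15],0],[[0,0,15],0],[[0,0,15],0],[[0,0,15],0],[[0,0,10],0],[[0,0,4],0]]' --gripper 0.6

```text
time_s: 5.35
position: [0.5216, -0.4196, 0.0938]
tool_rot: [[0.563, 0.827, -0.002], [0.827, -0.563, 0.002], [0.0, -0.002, -1.0]]
force: [0.4, -0.5, -0.5]
opening: 0.594
gripper_force: 0.0
```

Call:
move_arm --moves '[[[0,0,0],0],[[0,0,0],0],[[0,0,0],0],[[0,0,0],0],[[0,0,0],0],[[0,0,0],0],[[0,0,0],0]]' --gripper 0

```text
time_s: 6.05
position: [0.5226, -0.4207, 0.0965]
tool_rot: [[0.563, 0.827, 0.001], [0.827, -0.563, -0.001], [-0.0, 0.002, -1.0]]
force: [-0.3, -0.7, 1.7]
opening: 0.271
gripper_force: 78.6
```

Call:
move_arm --moves '[[[0,0,-8],0],[[0,0,-12],0],[[0,0,-15],0],[[0,0,-15],0],[[0,0,-12],0],[[0,0,-8],0],[[0,0,0],0],[[0,0,0],0]]'

```text
time_s: 6.85
position: [0.5223, -0.4203, 0.1655]
tool_rot: [[0.563, 0.827, -0.0], [0.827, -0.563, 0.0], [0.0, -0.0, -1.0]]
force: [0.3, 0.7, -2.9]
opening: 0.267
gripper_force: 78.4
```

```bash
cat > p.py <<'E'
from h import *
from g import goto
# puller pose from views: red handle top centre, bright bar ahead of it
def puller(n):
    c=grab(n);save(c,"last_"+n);P=cloud(c);hsv=cv2.cvtColor(c["f"],cv2.COLOR_BGR2HSV).astype(int)
    p=np.array(arm.get_state()["position"])
    dd=np.hypot(P[...,0]-p[0],P[...,1]-p[1])
    red=((hsv[...,0]<6)|(hsv[...,0]>174))&(hsv[...,1]>130)&(hsv[...,2]>50)&(dd<.09)&(abs(P[...,2]-p[2]-.045)<.05)
    R=np.array(arm.get_state()["tool_rot"])
    L=(P-p)@R  # tool coords
    bar=(L[...,0]>.08)&(L[...,0]<.33)&(abs(L[...,1])<.03)&(P[...,2]>p[2]-.03)&(P[...,2]<p[2]+.08)&(hsv[...,1]<90)
    q=L[bar]
    print(n,"red",red.sum(),L[red].mean(0).round(4),"bar",bar.sum())
    if len(q)>10:
        k=np.polyfit(q[:,0],q[:,1],1);m=(q[:,0]<.25);k2=np.polyfit(q[m,0],q[m,2],1)
        print(" bar x max %.3f"%np.percentile(q[:,0],99),"yaw deg %.2f y@270 %.4f"%(np.degrees(np.arctan(k[0])),np.polyval(k,.27)),"pitch %.2f"%np.degrees(np.arctan(k2[0])),"z@0.1 %.4f z@.25 %.4f (tool z, + = down)"%tuple(np.polyval(k2,[.1,.25])),"lowest",q[:,2].max().round(3))
for n in("scene","side"): puller(n)
E
python3 p.py; python3 g.py .623 -.150 .161 4.1
```

```text
scene red 181 [ 0.0089  0.0036 -0.0568] bar 290
 bar x max 0.276 yaw deg -0.34 y@270 0.0005 pitch -0.98 z@0.1 -0.0466 z@.25 -0.0491 (tool z, + = down) lowest 0.011
side red 183 [ 0.0178 -0.0061 -0.0509] bar 410
 bar x max 0.276 yaw deg -0.65 y@270 -0.0035 pitch -2.70 z@0.1 -0.0396 z@.25 -0.0467 (tool z, + = down) lowest 0.029
t 6.95 p [ 0.5218 -0.4199  0.1644] q [-44.6  25.1  27.   92.    0.   79.7] F [ 0.6  0.3 -2.9] op 0.27
shift mm [280.  -68.2   3.7]
tool y angle -34.24 z [-0.001  0.001 -1.   ]
turn about tool z -38.34 or 141.66
```

Call:
move_arm --moves '[[[12,-3,0],0],[[24,-7,0],0],[[26,-7,0],0],[[26,-7,0],0],[[26,-7,0],0],[[26,-7,0],0],[[26,-7,0],0],[[26,-8,0],0],[[26,-8,0],0],[[26,-7,0],0],[[26,-7,0],0],[[19,-6,0],0]]'

```text
time_s: 8.15
position: [0.6178, -0.1327, 0.1649]
tool_rot: [[0.561, 0.828, -0.001], [0.828, -0.561, 0.001], [0.001, -0.002, -1.0]]
force: [-0.3, 0.0, -2.1]
opening: 0.269
gripper_force: 78.5
```

Call:
move_arm --moves '[[[0,0,0],-4],[[0,0,0],-6],[[0,0,0],-7],[[0,0,0],-7],[[0,0,0],-6],[[0,0,0],-5],[[0,0,0],-3.3],[[0,0,0],0],[[0,0,0],0]]'

```text
time_s: 9.05
position: [0.6176, -0.135, 0.1652]
tool_rot: [[-0.07, 0.998, -0.001], [0.998, 0.07, 0.001], [0.001, -0.001, -1.0]]
force: [-0.1, -0.0, -2.3]
opening: 0.269
gripper_force: 78.3
```

```bash
python3 p.py; python3 g.py .6177 -.1352 .064 4.1; python3 - <<'E'
from h import *
for n in("last_scene","last_side"):
    d=np.load(f"pics/{n}.npz");P=d["P"];hsv=cv2.cvtColor(d["f"],cv2.COLOR_BGR2HSV).astype(int)
    # roll rim in rack frame
    M=np.array([.5307,.1694]);ex=np.array([-.0715,.9974]);ey=np.array([-.9974,-.0715])
    q=P[...,:2]-M;X=q@ex;Y=q@ey
    m=(X>.02)&(X<.27)&(Y<-.006)&(Y>-.126)&(P[...,2]>.03)&(P[...,2]<.06)&(hsv[...,1]>80)&(hsv[...,0]<25)
    print(n,m.sum(),np.percentile(X[m],[1,99]).round(4),np.percentile(Y[m],[1,99]).round(4))
cv2.imwrite("pics/a4.png",np.hstack([cv2.imread("pics/last_scene.png")[170:420,230:560],cv2.imread("pics/last_side.png")[170:420,150:480]]))
E
```

```text
scene red 196 [ 0.0189  0.0074 -0.0551] bar 622
 bar x max 0.327 yaw deg -0.78 y@270 0.0011 pitch 0.09 z@0.1 -0.0465 z@.25 -0.0462 (tool z, + = down) lowest 0.019
side red 173 [ 0.0173 -0.0003 -0.0541] bar 601
 bar x max 0.328 yaw deg 0.03 y@270 -0.0008 pitch 0.02 z@0.1 -0.0450 z@.25 -0.0449 (tool z, + = down) lowest 0.022
t 9.15 p [ 0.6177 -0.1353  0.1654] q [-18.4  18.8  19.   90.2   0.   67.5] F [-0.  -0.2 -2.6] op 0.269
shift mm [1.000e-01 0.000e+00 1.014e+02]
tool y angle 4.03 z [-0.  0. -1.]
turn about tool z -0.07 or 179.93
last_scene 439 [0.1326 0.2328] [-0.0893 -0.0133]
last_side 364 [0.1356 0.2362] [-0.1134 -0.0462]
```

View pics/a4.png

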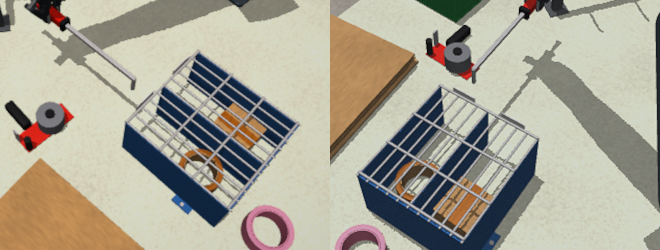

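The bar points straight into the roll's bay. The roll is centred at about X=0.184, Y=−0.063 in the rack frame. I lower the puller, then enter.

Call:
move_arm --moves '[[[0,0,10],0],[[0,0,20],0],[[0,0,20],0],[[0,0,20],0],[[0,0,20],0],[[0,0,10],0],[[0,0,0],0],[[0,0,0],0]]'

```text
time_s: 9.95
position: [0.618, -0.1358, 0.0658]
tool_rot: [[-0.071, 0.997, 0.0], [0.997, 0.071, 0.0], [-0.0, 0.0, -1.0]]
force: [-0.8, -0.4, -1.6]
opening: 0.268
gripper_force: 78.4
```

```bash
python3 p.py; python3 g.py .603 .0693 .065 4.1
```

```text
scene red 168 [ 0.0193  0.0061 -0.0529] bar 398
 bar x max 0.273 yaw deg -0.35 y@270 0.0012 pitch 0.09 z@0.1 -0.0458 z@.25 -0.0456 (tool z, + = down) lowest -0.0
side red 157 [ 0.016  -0.0006 -0.0536] bar 364
 bar x max 0.321 yaw deg -0.32 y@270 -0.0018 pitch -0.11 z@0.1 -0.0452 z@.25 -0.0455 (tool z, + = down) lowest 0.0
t 10.05 p [ 0.619  -0.1361  0.0673] q [-18.5  19.5   8.7  79.    0.   67.5] F [ 0.3 -0.2 -2.5] op 0.269
shift mm [206.   -1.4   2. ]
tool y angle 4.06 z [ 0.003 -0.001 -1.   ]
turn about tool z -0.04 or 179.96
```

Call:
move_arm --moves '[[[10,0,0],0],[[18,0,0],0],[[20,0,0],0],[[20,0,0],0],[[20,0,0],0],[[20,0,0],0],[[20,0,0],0],[[20,0,0],0],[[20,0,0],0],[[20,0,0],0],[[17,0,0],0],[[0,0,0],0]]'

```text
time_s: 11.25
position: [0.6028, 0.0721, 0.066]
tool_rot: [[-0.075, 0.997, 0.0], [0.997, 0.075, 0.001], [0.001, 0.0, -1.0]]
force: [0.3, 0.1, -2.2]
opening: 0.268
gripper_force: 78.4
```

```bash
python3 p.py; python3 g.py .603 .0693 .030 4.1; python3 - <<'E'
import cv2,numpy as np
cv2.imwrite("pics/a5.png",np.hstack([cv2.resize(cv2.imread(f"pics/last_{n}.png")[y:y+170,x:x+200],(400,340)) for n,x,y in(("scene",340,210),("side",170,240))]))
E
```

```text
scene red 203 [ 0.0156  0.0072 -0.054 ] bar 296
 bar x max 0.323 yaw deg -0.25 y@270 0.0033 pitch 3.44 z@0.1 -0.0495 z@.25 -0.0405 (tool z, + = down) lowest 0.024
side red 199 [ 0.0189 -0.0001 -0.0554] bar 345
 bar x max 0.327 yaw deg -0.28 y@270 -0.0033 pitch 3.62 z@0.1 -0.0496 z@.25 -0.0401 (tool z, + = down) lowest 0.028
t 11.35 p [0.6032 0.0695 0.0658] q [ 0.3 15.8  3.9 78.1 -0.  86.1] F [-0.7 -0.8 -1.4] op 0.267
shift mm [-0.1 -0.3 35.8]
tool y angle 4.14 z [ 0.    -0.001 -1.   ]
turn about tool z 0.04 or -179.96
```

View pics/a5.png

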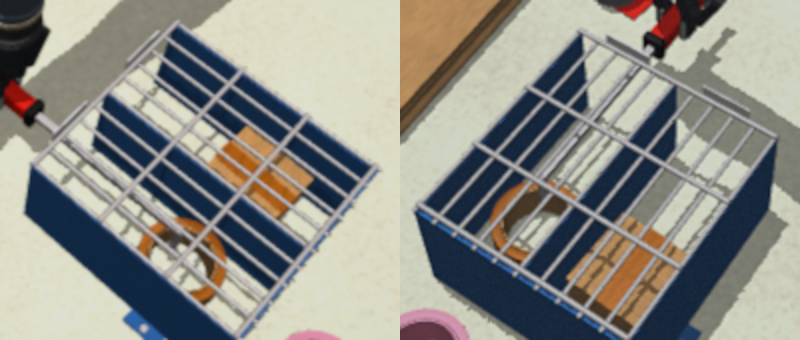

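The hook is over the roll's core in both views. I lower it.

Call:
move_arm --moves '[[[0,0,8],0],[[0,0,10],0],[[0,0,10],0],[[0,0,8],0],[[0,0,2],0],[[0,0,0],0],[[0,0,0],0],[[0,0,0],0]]'

```text
time_s: 12.15
position: [0.604, 0.0687, 0.0283]
tool_rot: [[-0.071, 0.997, 0.001], [0.997, 0.071, 0.0], [-0.0, 0.001, -1.0]]
force: [-0.7, -0.3, -1.9]
opening: 0.275
gripper_force: 78.4
```

Call:
move_arm --moves '[[[-6,0,0],0],[[-10,0,0],0],[[-10,0,0],0],[[-10,0,0],0],[[0,0,0],0]]'

```text
time_s: 12.65
position: [0.6062, 0.0306, 0.0277]
tool_rot: [[-0.068, 0.998, 0.0], [0.998, 0.068, -0.001], [-0.001, 0.0, -1.0]]
force: [-0.7, 0.2, -3.3]
opening: 0.27
gripper_force: 78.6
```

```bash
cat > r.py <<'E'
from h import *
import sys
for n in("scene","side"):
    c=grab(n);save(c,"last_"+n);P=cloud(c);hsv=cv2.cvtColor(c["f"],cv2.COLOR_BGR2HSV).astype(int)
    M=np.array([.5307,.1694]);ex=np.array([-.0715,.9974]);ey=np.array([-.9974,-.0715])
    q=P[...,:2]-M;X=q@ex;Y=q@ey
    m=(X>-.25)&(X<.27)&(Y<-.006)&(Y>-.126)&(P[...,2]>.03)&(P[...,2]<.06)&(hsv[...,1]>80)&(hsv[...,0]<25)&(hsv[...,0]>5)
    print(n,m.sum(),np.percentile(X[m],[1,99]).round(4),np.percentile(Y[m],[1,99]).round(4),np.percentile(P[...,2][m],98).round(3))
p=np.array(arm.get_state()["position"]);R=np.array(arm.get_state()["tool_rot"])
t=(p+R[:,0]*.27)[:2]-M;print("tip rack",(t@ex).round(4),(t@ey).round(4),"z",p[2]+.0405-.048)
E
python3 r.py
```

```text
scene 389 [0.1087 0.2077] [-0.0899 -0.0139] 0.053
side 378 [0.1099 0.212 ] [-0.114  -0.0453] 0.052
tip rack 0.1275 -0.0658 z 0.020121951673798308
```

Call:
move_arm --moves '[[[-6,0,0],0],[[-12,0,0],0],[[-12,0,0],0],[[-12,0,0],0],[[-12,0,0],0],[[-12,0,0],0],[[-12,0,0],0],[[-12,0,0],0],[[-12,0,0],0],[[-12,0,0],0],[[-6,0,0],0],[[0,0,0],0]]'

```text
time_s: 13.95
position: [0.6146, -0.0885, 0.0277]
tool_rot: [[-0.069, 0.998, 0.0], [0.998, 0.069, -0.001], [-0.001, 0.0, -1.0]]
force: [0.8, -0.1, -2.3]
opening: 0.269
gripper_force: 78.6
```

```bash
python3 r.py
```

```text
scene 310 [-0.0113  0.0892] [-0.0893 -0.0152] 0.052
side 360 [-0.0096  0.0926] [-0.1143 -0.0459] 0.052
tip rack 0.008 -0.0654 z 0.020144218288775148
```

Call:
move_arm --moves '[[[-6,0,0],0],[[-12,0,0],0],[[-12,0,0],0],[[-12,0,0],0],[[-12,0,0],0],[[-12,0,0],0],[[-12,0,0],0],[[-12,0,0],0],[[-12,0,0],0],[[-12,0,0],0],[[-9,0,0],0],[[-5,0,0],0]]'

```text
time_s: 15.25
position: [0.6235, -0.2157, 0.0276]
tool_rot: [[-0.07, 0.998, 0.0], [0.998, 0.07, -0.0], [-0.0, 0.0, -1.0]]
force: [-1.0, 2.1, -2.1]
opening: 0.269
gripper_force: 78.6
```

Call:
move_arm --moves '[[[0,0,0],0],[[0,0,0],0],[[0,0,0],0],[[4,0,0],0],[[0,0,0],0]]'

```text
time_s: 15.75
position: [0.6232, -0.2096, 0.0277]
tool_rot: [[-0.072, 0.997, -0.0], [0.997, 0.072, 0.0], [0.0, -0.0, -1.0]]
force: [0.1, -0.2, -2.2]
opening: 0.269
gripper_force: 78.6
```

```bash
python3 r.py;python3 p.py
```

```text
scene 688 [-0.1379 -0.0378] [-0.1171 -0.0168] 0.053
side 540 [-0.1369 -0.0346] [-0.1136 -0.0121] 0.053
tip rack -0.1152 -0.0652 z 0.020184822025204538
scene red 157 [ 0.0182  0.0066 -0.0547] bar 1450
 bar x max 0.315 yaw deg -2.86 y@270 -0.0016 pitch -3.94 z@0.1 0.0115 z@.25 0.0012 (tool z, + = down) lowest 0.03
side red 145 [ 0.0185 -0.0002 -0.0547] bar 1064
 bar x max 0.302 yaw deg 1.49 y@270 0.0005 pitch -6.49 z@0.1 0.0112 z@.25 -0.0059 (tool z, + = down) lowest 0.03
```

Call:
move_arm --moves '[[[0,0,-6],0],[[0,0,-10],0],[[0,0,-12],0],[[0,0,-15],0],[[0,0,-18],0],[[0,0,-18],0],[[0,0,-18],0],[[0,0,-18],0],[[0,0,-15],0],[[0,0,-8],0],[[0,0,0],0]]'

```text
time_s: 17.05
position: [0.6244, -0.2112, 0.1687]
tool_rot: [[-0.071, 0.997, 0.004], [0.997, 0.071, -0.002], [-0.002, 0.004, -1.0]]
force: [-0.1, 0.3, -1.9]
opening: 0.268
gripper_force: 78.6
```

```bash
python3 r.py;python3 p.py; python3 g.py .5223 -.4203 .1655 145.75
```

```text
scene 730 [-0.1389 -0.0378] [-0.1167 -0.0169] 0.053
side 590 [-0.1372 -0.035 ] [-0.1132 -0.0127] 0.052
tip rack -0.1157 -0.0653 z 0.15821160241811566
scene red 193 [ 0.0154  0.0075 -0.0555] bar 434
 bar x max 0.273 yaw deg -0.28 y@270 0.0026 pitch 0.16 z@0.1 -0.0476 z@.25 -0.0472 (tool z, + = down) lowest 0.0
side red 163 [ 0.0173 -0.0006 -0.055 ] bar 399
 bar x max 0.276 yaw deg -0.31 y@270 -0.0014 pitch -0.26 z@0.1 -0.0454 z@.25 -0.0461 (tool z, + = down) lowest 0.004
t 17.25 p [ 0.6226 -0.2103  0.1644] q [-24.5  22.9  24.2  91.4   0.   61.4] F [-0.7  0.5 -2.9] op 0.269
shift mm [-202.3 -114.9   -1.1]
tool y angle 4.06 z [-0.002  0.001 -1.   ]
turn about tool z 38.31 or -141.69
```

Call:
move_arm --moves '[[[-10,-6,0],0],[[-22,-12,0],0],[[-22,-13,0],0],[[-22,-12,0],0],[[-22,-13,0],0],[[-22,-12,0],0],[[-22,-13,0],0],[[-22,-12,0],0],[[-22,-13,0],0],[[-16,-9,0],0],[[0,0,0],0]]'

```text
time_s: 18.35
position: [0.5207, -0.423, 0.1646]
tool_rot: [[-0.067, 0.998, -0.002], [0.998, 0.067, -0.0], [-0.0, -0.002, -1.0]]
force: [-0.4, -0.5, -2.4]
opening: 0.273
gripper_force: 78.6
```

Call:
move_arm --moves '[[[0,0,0],4],[[0,0,0],6],[[0,0,0],7],[[0,0,0],7],[[0,0,0],6],[[0,0,0],5],[[0,0,0],3.3],[[0,0,0],0],[[0,0,0],0],[[0,0,0],0]]'

```text
time_s: 19.35
position: [0.5229, -0.4198, 0.1655]
tool_rot: [[0.562, 0.827, -0.0], [0.827, -0.562, 0.0], [0.0, -0.0, -1.0]]
force: [-0.5, 0.1, -1.9]
opening: 0.267
gripper_force: 78.6
```

```bash
python3 p.py; for i in 1 2 3; do python3 g.py .5224 -.4205 .0965 145.75; python3 -c "from h import *;viewer.camera('wrist')"; done
```

```text
scene red 181 [ 0.0084  0.0034 -0.0564] bar 288
 bar x max 0.276 yaw deg -0.49 y@270 0.0001 pitch -1.24 z@0.1 -0.0455 z@.25 -0.0487 (tool z, + = down) lowest 0.029
side red 179 [ 0.0179 -0.006  -0.0503] bar 407
 bar x max 0.276 yaw deg -0.50 y@270 -0.0037 pitch -0.55 z@0.1 -0.0429 z@.25 -0.0444 (tool z, + = down) lowest 0.019
t 19.45 p [ 0.5229 -0.4201  0.1655] q [-44.5  25.1  27.1  92.    0.   79.7] F [ 0.2  0.2 -2.1] op 0.271
shift mm [-0.6 -0.1 69. ]
tool y angle -34.2 z [-0.  0. -1.]
turn about tool z 0.05 or -179.95
t 19.5 p [ 0.5228 -0.4201  0.1656] q [-44.5  25.1  27.1  92.    0.   79.7] F [-0.1  0.7 -3.1] op 0.272
shift mm [-0.6 -0.1 69.1]
tool y angle -34.21 z [-0.  0. -1.]
turn about tool z 0.04 or -179.96
t 19.55 p [ 0.5228 -0.4202  0.1656] q [-44.5  25.1  27.1  92.    0.   79.7] F [-1.   0.6 -2.9] op 0.274
shift mm [-0.5 -0.2 69.1]
tool y angle -34.22 z [ 0.  0. -1.]
turn about tool z 0.03 or -179.97
```

Call:
move_arm --moves '[[[0,0,8],0],[[0,0,12],0],[[0,0,15],0],[[0,0,15],0],[[0,0,10],0],[[0,0,5],0],[[0,0,2],0],[[0,0,0],0],[[0,0,0],0]]'

```text
time_s: 20.5
position: [0.5232, -0.4207, 0.0996]
tool_rot: [[0.563, 0.827, 0.001], [0.827, -0.563, -0.001], [-0.0, 0.002, -1.0]]
force: [-0.0, 0.9, -2.6]
opening: 0.271
gripper_force: 78.6
```

Call:
move_arm --moves '[[[0,0,1],0],[[0,0,1],0],[[0,0,0],0],[[0,0,0],0],[[0,0,0],0]]'

```text
time_s: 21.0
position: [0.5228, -0.4202, 0.0967]
tool_rot: [[0.563, 0.827, 0.0], [0.827, -0.563, -0.0], [0.0, 0.0, -1.0]]
force: [0.4, 0.3, -2.0]
opening: 0.267
gripper_force: 78.6
```

Call:
move_arm --moves '[[[0,0,1],0],[[0,0,0],0],[[0,0,0],0],[[0,0,0],0]]'

```text
time_s: 21.4
position: [0.5229, -0.4203, 0.0965]
tool_rot: [[0.563, 0.827, 0.001], [0.827, -0.563, -0.001], [-0.0, 0.001, -1.0]]
force: [-2.5, 1.1, 3.0]
opening: 0.272
gripper_force: 79.0
```

Call:
move_arm --moves '[[[0,0,0],0],[[0,0,0],0],[[0,0,0],0],[[0,0,0],0],[[0,0,0],0],[[0,0,0],0]]' --gripper 0.55

```text
time_s: 22.0
position: [0.5228, -0.4202, 0.0955]
tool_rot: [[0.563, 0.827, -0.0], [0.827, -0.563, 0.0], [0.0, -0.0, -1.0]]
force: [0.1, 0.4, -1.3]
opening: 0.549
gripper_force: 0.0
```

Call:
move_arm --moves '[[[0,0,-6],0],[[0,0,-12],0],[[0,0,-20],0],[[0,0,-20],0],[[0,0,-20],0],[[0,0,-20],0],[[0,0,-20],0],[[0,0,0],0],[[0,0,0],0]]'

```text
time_s: 22.9
position: [0.5233, -0.4207, 0.2148]
tool_rot: [[0.563, 0.827, 0.002], [0.827, -0.563, -0.002], [-0.0, 0.002, -1.0]]
force: [-0.3, -0.3, -0.5]
opening: 0.547
gripper_force: 0.0
```

```bash
python3 r.py; python3 - <<'E'
from h import *
for n in("scene0","last_scene","side0","last_side"):
    d=np.load(f"pics/{n}.npz");P=d["P"];hsv=cv2.cvtColor(d["f"],cv2.COLOR_BGR2HSV).astype(int)
    red=((hsv[...,0]<6)|(hsv[...,0]>174))&(hsv[...,1]>130)&(hsv[...,2]>60)&(np.hypot(P[...,0]-.524,P[...,1]+.42)<.1)&(P[...,2]>.1)
    print(n,red.sum(),P[red].mean(0).round(3))
s=arm.get_state();print(s["time_s"],s["position"],s["opening"],s["force"])
cv2.imwrite("pics/a6.png",np.hstack([cv2.resize(cv2.imread(f"pics/last_{n}.png"),(400,300)) for n in("scene","side")]))
E
```

```text
scene 732 [-0.1385 -0.0378] [-0.1167 -0.0173] 0.052
side 582 [-0.1367 -0.0346] [-0.1138 -0.0129] 0.052
tip rack -0.3754 -0.1172 z 0.20494196988369784
scene0 188 [ 0.525 -0.421  0.153]
last_scene 184 [ 0.526 -0.421  0.153]
side0 315 [ 0.518 -0.416  0.147]
last_side 315 [ 0.519 -0.416  0.147]
23.0 [ 0.52249253 -0.41992206  0.21244197] 0.551693123257883 [ 0.76617321 -0.90459784  1.00338756]
```

View pics/a6.png

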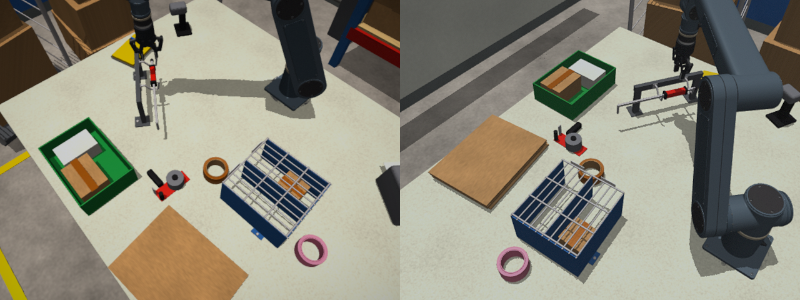

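The roll lies flat in front of the mouth at (215,170) in the left view. The puller hangs back on its J-hooks at (153,75), the gripper is clear of it, and the carton and dispenser look undisturbed.

```bash
python3 -c "
from station import arm;print(arm.sign_off())"
```

```text
the job is handed in; nothing more can be done
None
```

I handed the job in at about 23 s: the roll is flat on the bench about 87 mm in front of the bay mouth, the puller hangs on both J-hooks within about 1 mm of its start, and the carton and dispenser look undisturbed; the first grasp closed above the handle because the fingertips sit about 40 mm further back than stated, and the verdict was not shown.

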